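# Fit the filter panel under the lip of its housing

### The job

Fit the longer of the two filter panels into the grey filter housing on the bench: holding it tilted by about 20 degrees, tuck its lower short edge under the housing's retaining lip, then lower the opposite edge, without letting it drop, until the panel lies flat on the housing floor inside the walls. Leave the shorter panel where it lies.

Things in the scene. Friction and masses are not known exactly. Their poses are not given: they have to be found in the camera images.
- housing: Fixed grey metal tray, 186 mm long (x) by 132 wide (y), yaw within 17 deg; origin at the centre of its underside, on the bench, z up. Flat floor 14 mm above the bench. Cavity between walls: x -85 to +85, y -58 to +58 mm. Walls 27 mm high, but 47 at the -x end (nearer the robot), which has the lip. Black hose spigot on the far end. Open from lip to far wall: 142 mm.
- lip_edge (a point): Middle of the lower free edge of the housing's retaining lip, at x -57, z 42 mm in the housing frame; same axes as the housing. The lip is a 5 mm thick shelf over the whole width, reaching from here 28 mm back to the -x end wall; 28 mm clear between it and the floor. The panel is longer than the opening, so it enters tilted about 15 to 25 deg, one short edge first under the lip.
- long_panel_grip (a point): Longer filter panel, 150 mm long (x), 96 wide (y), 12 thick, aluminium with pale pleats, 0.18 to 0.35 kg, lying pleats up; both ends alike. Point: centre of its black bridge handle's bar, mid-panel, 39 mm above the underside, 27 above the top face. Bar 60 mm long in x, 14 wide in y (grasp across this), 14 high, open beneath. z points out of the top face.
- long_panel_end_a (a point): Middle of the lower (underside) edge of the longer panel's short side at its +x end, 75 mm from its centre, on the underside; axes as the panel's. Either end may go under the lip.
- long_panel_end_b (a point): Middle of the lower (underside) edge of the longer panel's short side at its -x end, 75 mm from its centre, on the underside; axes as the panel's. Either end may go under the lip.
- short_panel_grip (a point): Shorter filter panel, made alike but 100 mm long (x) by 96 wide (y): for another housing, leave it alone. Point: centre of its handle bar, 39 mm above the underside; axes as on the longer panel.

How it is judged (in metres and radians):
On the way:
1. one short edge of the longer panel is under the lip while the panel is still tilted by more than 0.12 rad (angle between long_panel_grip's own z axis and vertical above 0.12 rad and height (world z) of long_panel_grip below 0.12 m and ((x of long_panel_end_a in the frame of lip_edge between -0.04 and -0.004 m and z of long_panel_end_a in the frame of lip_edge below -0.01 m and y of long_panel_end_a in the frame of lip_edge between -0.03 and 0.03 m) or (x of long_panel_end_b in the frame of lip_edge between -0.04 and -0.004 m and z of long_panel_end_b in the frame of lip_edge below -0.01 m and y of long_panel_end_b in the frame of lip_edge between -0.03 and 0.03 m))), for 0.1 s.
At the end, for the whole second after the job is handed in: The longer panel lies released on the housing floor, one edge under the lip: handle point within 14 mm of the housing centre in x and y, 49 to 57 mm above its underside, level within 0.06 rad, lengthwise within 0.2 rad; the shorter panel within 30 mm of its start (x of long_panel_grip in the frame of housing between -0.014 and 0.014 m and y of long_panel_grip in the frame of housing between -0.014 and 0.014 m and z of long_panel_grip in the frame of housing between 0.049 and 0.057 m and angle between long_panel_grip's own z axis and vertical below 0.06 rad and angle between the x axis of long_panel_grip and the x axis of housing, either way round below 0.2 rad and distance of short_panel_grip from where it was at the start of the episode below 0.03 m); the robot touches nothing.
It fails at once if the shorter panel is moved by more than 30 mm (distance of short_panel_grip from where it was at the start of the episode above 0.03 m).
It fails at once if the panel's raised edge is dropped into the housing instead of lowered (the panel swings faster than 5 rad/s over the housing) (horizontal distance between long_panel_grip and housing below 0.08 m and height (world z) of long_panel_grip below 0.12 m and angular speed of long_panel above 5 rad/s).
It also fails if it takes over 42 s, if anything falls off the work surface, if the arm or the gripper's body presses on something with over 40 N, if the wrist force passes 120 N, or if a joint passes its speed limit or range.

### The arm

A 6-joint arm with a two-finger parallel gripper is mounted at the origin on a cart in front of the work surface, level with it; the furniture and walls round the work are solid. World frame = base frame: x ahead of the robot, y to its left, z up, the work surface at z = 0. Lengths are in mm, angles in rad, forces in N, time in s.
With the tool pointing down it reaches from about 300 to 875 mm from the base axis. Payload 6.4 kg.
Tool frame: the origin (TCP) lies between the finger pads; the fingertips stand 19 mm ahead of it and the grasp point (between the pads) is the TCP; z points along the fingers, y is the line along which they close (so a half turn about z gives the same grasp; the last joint's range is limited). The gripper opens to 88 mm and grips with 3 to 60 N. Pads are 18 mm wide; open, the fingers measure 123 mm over their backs; the gripper's body (75 mm by 187 mm) begins 45 mm behind the grasp point.
Start: joints at [-1.35, 0.181, 1.607, -0, 1.354, -0.206], TCP at [238.044, -523.427, 233.514] pointing down, gripper open.
Joint ranges: [-2.99, 2.99], [-0.89, 2.07], [0.3, 2.58], [-1.14, 4.28], [0, 2.63], [-3.12, 3.12]. Speed limits (rad/s): [2.57, 2.57, 3.01, 3.14, 3.14, 3.14].

### API

Orientations are given as [roll, pitch, yaw] about the fixed x, y, z axes, in that order (R = Rz(yaw) Ry(pitch) Rx(roll)).
In Python, from workcell import state, grab_frame, camera_info, hand_in, recognise, landmark_of gives the robot as it stands.
- The arm moves only by the tool apply_moves, never from a script. Its argument "motion" is a list that holds one entry, the list of rows, each a list of 5 numbers: the finger opening in m, from 0 to 0.0881, then the shift along the tool's x, y, z in m, then the turn about the tool's z in rad. In form: [[[fingers, x, y, z, yaw], ...]]. A call has exactly 10 rows; each row shifts and turns the commanded pose from where the row before left it, along the tool's axes as they then stand; what a row does not reach is not made up. A row lasts 1/8 s, in which the tool goes at most 62.5 mm and 10.7 degrees, less where a joint would pass 70% of its speed; a pose out of reach is approached as far as the arm can. A call is refused whole if a number of a shift passes 0.0625 or a number of a turn 0.188, either way. A call with a gripper value outside its range is refused whole. The fingers move at their own pace and stop on an object; "squeeze" is the grip in N (left out, the last holds). Time passes only in rows, so rows that do not move let the fingers close, or fill a call up. It gives the time, the measured TCP pose, the force, the opening and the grip force at its end, in the units of the state.
- state(): the state, without advancing time (a new reading comes with each control period).
- grab_frame(name): name is "side" or "top"; returns the picture (480x640x3 uint8, red, green, blue); there is no depth.
- camera_info(name): a dict with "fov_y" (degrees; the focal length in pixels is half the picture's height over the tangent of half this angle, whatever the lens; pixels are square), "cx", "cy" (the principal point, pixels), "rvec" (rotation vector, rad) and "tvec" (3), from world to camera coordinates, as OpenCV has them. Camera axes: x right, y down, z forward; pixel columns grow to the right and rows downward; lengths in mm; the calibration is good to about 2 mm. A picture is of the moment at which its call begins. camera_info takes no time and is no camera call.
- hand_in(): hands the job in; it is judged then, once.
Trained networks look in the newest picture that a camera, given by its name, has taken for a name from the list of things; names that differ only in an ending like _2 or _b are one class to them, and where a whole thing is asked for, a point or a joint stands for the part that bears it (a point fixed in the world has none). Each returns a list of dicts, best first, with "score" (0 to 1); they miss things now and then, are a little off and sometimes report something else, mostly with a low value. They report only what shows in the picture. A call takes as long as a camera call.
- recognise(camera, label): "extent" ([left, top, right, bottom] in pixels, round what is visible of it).
- landmark_of(camera, label): "location" ([column, row] in pixels: a listed point, or the origin of a listed thing).
The state is a dict: "clock": time; "joints": joint angles; "qvel": joint speeds; "joint_efforts": joint torques, N m; "tool_pos": TCP position; "ee_rot": TCP orientation; "ft_force": force on the tool from outside, world axes, zero at the start; "ft_torque": the same for the moment, N m; "opening": finger opening in mm; "finger_force": force on a finger pad.
Only numpy, scipy, OpenCV 4.12 (cv2) and the standard library are available. Lean on these libraries where they do the work, as an engineer would, in place of code of your own. Each camera call takes 0.05 s, during which the arm holds its last target. There are 200 camera calls.

## Working session

There is one attempt and no reset: what is moved stays moved. The work goes in short steps, Python scripts to look and compute and a tool call to move; the robot and the scene stay as the last step left them, time stands still between calls to the robot, and variables do not carry over. Pictures are saved under pics/ and viewed, at most 12 in all, crops included, and the job is handed in when it is done.

Besides the shell and the picture viewer there is one more tool, called after "Emit:" as name([rows], argument=value, ...), one row to a line, values as JSON. apply_moves: Moves the arm, as the interface text tells. Its arguments: {"type":"object","properties":{"motion":{"type":"array","items":{"type":"array","items":{"type":"array","items":{"type":"number"}}}},"squeeze":{"type":"number"}},"required":["motion"]}

```bash
mkdir -p pics; cat > h.py <<'E'
import numpy as np, cv2
from workcell import *
def cam(n):
    c=camera_info(n); f=240/np.tan(np.radians(c['fov_y'])/2)
    K=np.array([[f,0,c['cx']],[0,f,c['cy']],[0,0,1]]); return K,np.array(c['rvec'],float),np.array(c['tvec'],float),c
def proj(n,P):
    K,r,t,c=cam(n); return cv2.projectPoints(np.array(P,float).reshape(-1,1,3),r,t,K,None)[0].reshape(-1,2)
def onz(n,px,z):
    K,r,t,c=cam(n); R=cv2.Rodrigues(r)[0]; d=R.T@np.linalg.inv(K)@np.array([px[0],px[1],1.]); o=-R.T@t.ravel()
    return o+d*(z-o[2])/d[2]
def save(n,name):
    im=grab_frame(n); cv2.imwrite('pics/'+name,cv2.cvtColor(im,cv2.COLOR_RGB2BGR)); return im
E
python3 - <<'E'
from h import *
for n in('top','side'):
    print(cam(n)[3]); save(n,n+'0.png')
    for l,z in(('housing',0),('lip_edge',42),('long_panel_grip',39),('long_panel_end_a',0),('long_panel_end_b',0),('short_panel_grip',39)):
        for r in landmark_of(n,l)[:3]: print(n,l,np.round(r['location'],1),round(r['score'],2),onz(n,r['location'],z).round(1))
print(state())
E
```

```text
{'fov_y': 48.66531332348828, 'cx': 314.8022339835569, 'cy': 246.58769682706912, 'rvec': array([ 2.17862509, -2.16981953,  0.16235168]), 'tvec': array([  -3.49274518,  527.48538215, 1063.44175092])}
top housing [329.3 228. ] 0.86 [571.4 -33.2   0. ]
top lip_edge [325.3 250.6] 0.62 [518.1 -22.5  42. ]
top long_panel_grip [157.3 236.8] 0.87 [544.8 319.5  39. ]
top long_panel_end_a [157.1 204.9] 0.8 [618.4 332.8   0. ]
top long_panel_end_a [171.1 274. ] 0.7 [471.7 298.4   0. ]
top long_panel_end_b [157.1 204.9] 0.8 [618.4 332.8   0. ]
top long_panel_end_b [171.1 274. ] 0.7 [471.7 298.4   0. ]
top short_panel_grip [466.1 263.3] 0.64 [ 493.8 -312.8   39. ]
top short_panel_grip [157.4 204.7] 0.62 [611.1 321.7  39. ]
{'fov_y': 54.290527964385795, 'cx': 317.5212918160492, 'cy': 248.334971450078, 'rvec': array([ 0.25014031, -2.73183108,  1.31382708]), 'tvec': array([528.64691534,  92.50975773, 870.07565039])}
side housing [306.2 254.9] 0.56 [569.  -31.5   0. ]
side lip_edge [332.  242.7] 0.58 [513.5 -28.6  42. ]
side long_panel_grip [271.8 382.2] 0.76 [545.8 314.2  39. ]
side short_panel_grip [360. 175.] 0.93 [ 491.2 -314.9   39. ]
{'clock': 0.7, 'joints': array([-1.35031499e+00,  1.80785521e-01,  1.60696393e+00, -1.83690733e-05,
        1.35381201e+00, -2.06301452e-01]), 'qvel': array([ 9.27658007e-04, -2.99418281e-04,  5.02098131e-04, -9.89247030e-04,
        7.63306314e-05, -1.87086471e-03]), 'joint_efforts': array([-1.05776191e-03, -4.33715379e+01, -3.42107141e+01,  7.03275413e-02,
        3.10228625e-02, -1.34150730e-05]), 'tool_pos': array([ 238.03419888, -523.44749858,  233.54006623]), 'ee_rot': array([3.14156580e+00, 2.39471676e-05, 4.26786741e-01]), 'ft_force': array([-0.50777508, -0.11032415, -0.04663178]), 'ft_torque': array([0.01798725, 0.00396243, 0.02945636]), 'finger_force': 0.0, 'opening': 87.91858401353132}
```

View pics/top0.png

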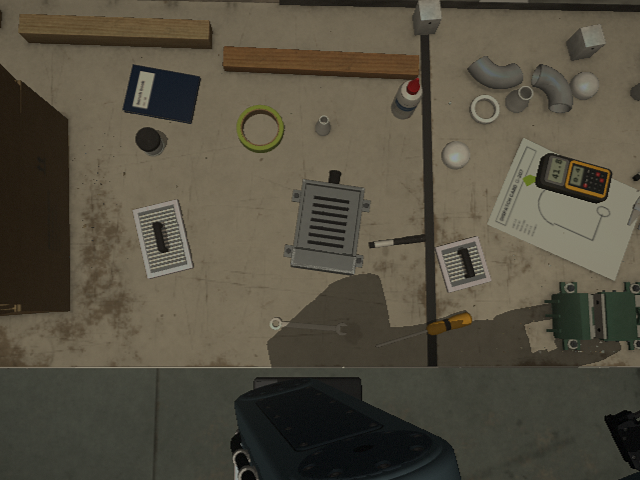

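View pics/side0.png

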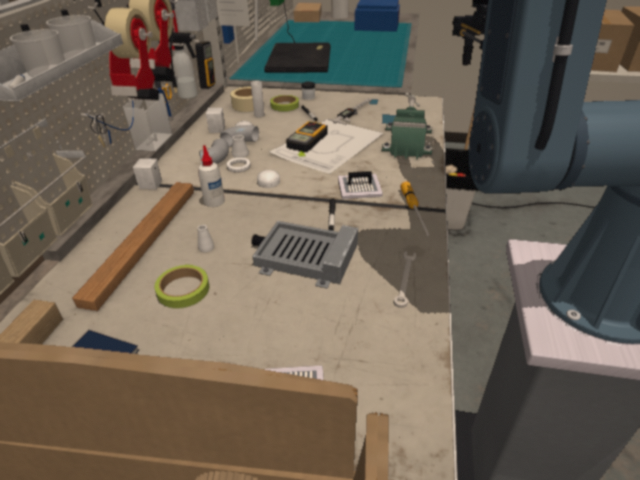

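The top view shows the long panel at about (162,238), the housing at (328,226) with its lip at the bottom and spigot at the top, and the short panel at (463,264). In the side view a brown box hides most of the long panel. I'll zoom in to refine the housing pose.

```bash
python3 - <<'E'
from h import *
im=cv2.imread('pics/top0.png')
def draw(a,c,o,yaw,col):
    c0=np.array(c);R=np.array([[np.cos(yaw),-np.sin(yaw)],[np.sin(yaw),np.cos(yaw)]])
    pts=np.array([[*(c0+R@np.array(p[:2])),p[2]] for p in o]); return proj('top',pts)
S=7; 
def crop(x0,y0,w,h,polys):
    b=cv2.resize(im[y0:y0+h,x0:x0+w],None,fx=S,fy=S,interpolation=cv2.INTER_CUBIC)
    for p,col in polys: cv2.polylines(b,[np.int32((p-[x0,y0]+.5)*S)],True,col,1)
    return b
yaw=-.19;c=(571,-31.5)
L=lambda x0,x1,y,z:[(x0,-y,z),(x1,-y,z),(x1,y,z),(x0,y,z)]
A=crop(280,170,62+35,112-30,[]) if 0 else crop(284,172,84,106-20,[(draw(0,c,L(-93,93,66,27),yaw,0),(0,255,0)),(draw(0,c,L(-93,-57,66,47),yaw,0),(0,0,255))])
B=crop(126,195,30+30+0,86,[]) 
pc=(545,316.5)
B=crop(130,195,66-36+0+34-34+0 or 30,86,[]) 
B=crop(132,196,28+0,86,[])
B=crop(128,196,68-40+0,86,[])
S=7
B=crop(130,196,64-36,86,[])
cv2.imwrite('pics/a.png',A)
S=6
cv2.imwrite('pics/b.png',crop(126,192,75,92,[(draw(0,pc,L(-75,75,48,12),.23,0),(0,255,0)),(draw(0,pc,L(-30,30,7,46),.23,0),(0,0,255))]))
E
```

```text
(no output)
```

View pics/a.png

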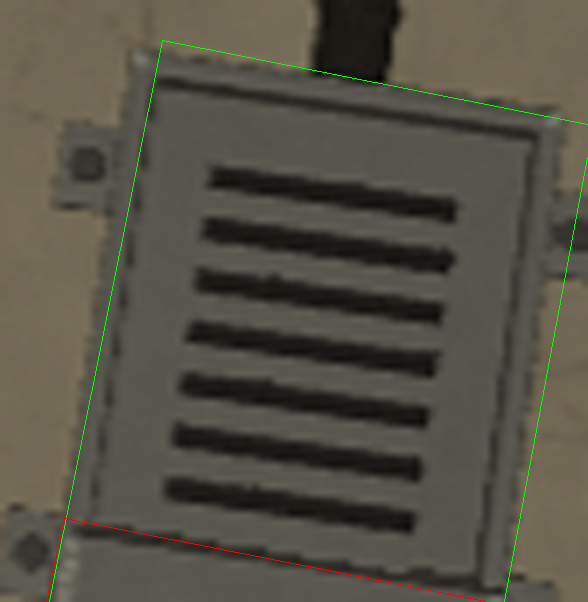

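View pics/b.png

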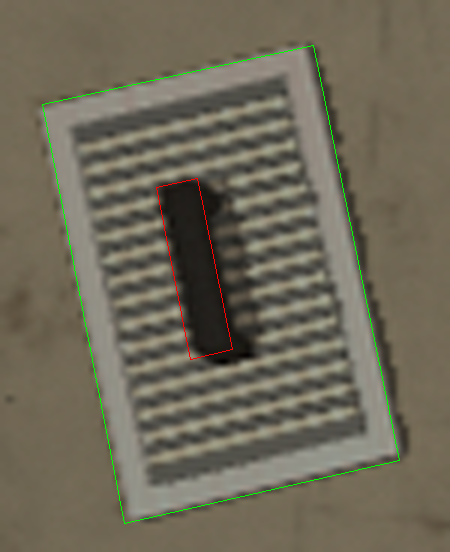

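The panel model overlay fits well. The housing overlay is off by a few mm and its yaw is too large: the top rim corners are at crop (135,50) and (560,112), and the lip edge runs from (75,528) to (485,583). I'll refit from these points.

```bash
python3 - <<'E'
from h import *
from scipy.optimize import least_squares
px=lambda a:np.array([284+a[0]/7-.07*7/7+0,172+a[1]/7-.07])
obs=[((135,50),(93,66,27)),((560,112),(93,-66,27)),((72,528),(-57,66,47)),((500,585),(-57,-66,47))]
U=np.array([px(o[0]) for o in obs]);M=np.array([o[1] for o in obs],float)
def pts(v,M):
    c,s=np.cos(v[2]),np.sin(v[2]);return np.c_[v[0]+c*M[:,0]-s*M[:,1],v[1]+s*M[:,0]+c*M[:,1],M[:,2]]
f=least_squares(lambda v:(proj('top',pts(v,M))-U).ravel(),[571,-30,-.15]);print(f.x,f.fun.round(1))
im=cv2.imread('pics/top0.png');S=6
b=cv2.resize(im[172:272,278:374],None,fx=S,fy=S,interpolation=cv2.INTER_CUBIC)
L=lambda x0,x1,y,z:np.array([(x0,-y,z),(x1,-y,z),(x1,y,z),(x0,y,z)],float)
for P,c in((L(-93,93,66,27),(0,255,0)),(L(-93,-57,66,47),(0,0,255)),(L(-85,85,58,27),(255,255,0))):
    cv2.polylines(b,[np.int32((proj('top',pts(f.x,P))-[278,172]+.5)*S)],True,c,1)
cv2.imwrite('pics/c.png',b)
E
```

```text
[ 5.71099703e+02 -2.86410238e+01 -1.32632938e-01] [-0.6 -0.6  0.8 -0.7 -1.7  0.2  1.5  1. ]
```

View pics/c.png

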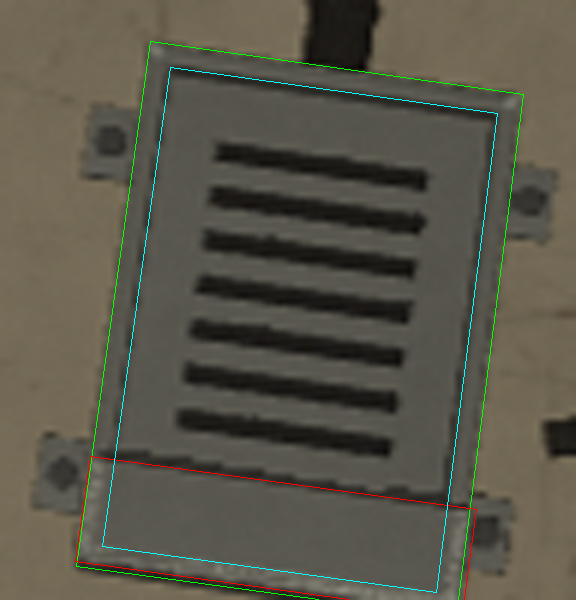

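Emit:
apply_moves([
  [[0.0881, 0, -0.06, 0, -0.02], [0.0881, 0, -0.06, 0, -0.02], [0.0881, 0.02, -0.055, 0, -0.02], [0.0881, 0.02, -0.055, 0, -0.02], [0.0881, 0.02, -0.055, 0, -0.02], [0.0881, 0.02, -0.055, 0, -0.02], [0.0881, 0.02, -0.055, 0, -0.02], [0.0881, 0.02, -0.055, 0, -0.02], [0.0881, 0.02, -0.055, 0, -0.02], [0.0881, 0.02, -0.055, 0, -0.017]],
])

```text
clock: 1.95
tool_pos: [190.9, -4.5, 232.1]
ee_rot: [-3.074, 0.039, 0.621]
ft_force: [1.2, -0.3, 0.2]
opening: 88.1
finger_force: 0.0
```

The refit lands within about 1 px on the rim and the lip line: housing at (571,-28.6), yaw -0.133. The move cut close to the base, so I'm checking the current tool pose.

```bash
cat >> h.py <<'E'
def to(x,y,z,yaw):
    "moves from measured pose to target, in tool axes (tool down, start yaw), plus turn"
    s=state();p=s['tool_pos'];w=s['ee_rot'][2];d=np.array([x,y])-p[:2]
    print('pose',p.round(1),s['ee_rot'].round(3),'q',np.round(s['joints'],2))
    print('dx',(d@[np.cos(w),np.sin(w)]).round(1),'dy',(d@[np.sin(w),-np.cos(w)]).round(1),'dz',(p[2]-z).round(1),'turn',round(w-yaw,3))
E
python3 - <<'E'
from h import *
to(565,321.5,233,.23)
E
```

```text
pose [190.9  -4.5 232.1] [-3.074  0.039  0.621] q [-0.65 -0.89  2.38 -0.02  1.73  0.3 ]
dx 494.0 dy -47.4 dz -0.9 turn 0.391
```

Emit:
apply_moves([
  [[0.0881, 0.045, 0, 0, 0], [0.0881, 0.05, 0, 0, 0], [0.0881, 0.05, 0, 0, 0], [0.0881, 0.05, 0, 0, 0], [0.0881, 0.05, -0.01, 0, 0], [0.0881, 0.05, -0.01, 0, 0], [0.0881, 0.05, -0.01, 0, 0], [0.0881, 0.05, -0.01, 0, 0], [0.0881, 0.05, -0.005, 0, 0], [0.0881, 0, 0, 0, 0]],
])

```text
clock: 3.2
tool_pos: [527.3, 291.3, 216.1]
ee_rot: [-3.073, 0.04, 0.623]
ft_force: [-0.3, 1.0, -0.5]
opening: 88.1
finger_force: 0.0
```

```bash
python3 - <<'E'
from h import *
to(565,321.5,100,.23)
E
```

```text
pose [527.3 291.3 216.1] [-3.073  0.04   0.623] q [0.28 0.29 1.51 0.05 1.4  1.22]
dx 48.2 dy -2.5 dz 116.1 turn 0.393
```

The tool picked up a small permanent tilt of about 0.08 rad. That is harmless here, so I'll use the full rotation in the helper.

```bash
cat >> h.py <<'E'
from scipy.spatial.transform import Rotation as Ro
def to(x,y,z,yaw):
    s=state();p=s['tool_pos'];R=Ro.from_euler('xyz',s['ee_rot']).as_matrix()
    h=np.array([-np.sin(yaw),np.cos(yaw),0]) # panel y; want tool x perpendicular to it
    a=h@R[:,0];b=h@R[:,1]  # after turn t: tool x = cos t X + sin t Y
    t=np.arctan2(-a,b); t=(t+np.pi/2)%np.pi-np.pi/2
    R2=R@Ro.from_euler('z',t).as_matrix(); d=np.array([x,y,z])-p
    print('pose',p.round(1),s['ee_rot'].round(3),'f',s['ft_force'].round(1),'op',round(s['opening'],1),round(s['finger_force'],1),'q6',round(s['joints'][5],2))
    print('turn',t.round(3),'then shift',(R2.T@d).round(1),'| before turn',(R.T@d).round(1))
    print('up = ',R2.T@[0,0,1])
E
python3 - <<'E'
from h import *
off=20
to(545+off*np.cos(.23),316.5+off*np.sin(.23),100,.23)
E
```

```text
pose [527.3 291.3 216.1] [-3.073  0.04   0.623] f [-0.3  1.  -0.5] op 88.1 0.0 q6 1.22
turn 0.394 then shift [ 50.3 -15.  114. ] | before turn [ 52.2   5.4 114. ]
up =  [-0.06350892 -0.0478722  -0.99683242]
```

Emit:
apply_moves([
  [[0.0881, 0, 0, 0, 0.132], [0.0881, 0, 0, 0, 0.131], [0.0881, 0, 0, 0, 0.131], [0.0881, 0.017, -0.005, 0.038, 0], [0.0881, 0.017, -0.005, 0.038, 0], [0.0881, 0.0163, -0.005, 0.038, 0], [0.0881, 0, 0, 0, 0], [0.0881, 0, 0, 0, 0], [0.0881, 0, 0, 0, 0], [0.0881, 0, 0, 0, 0]],
])

```text
clock: 4.45
tool_pos: [564.3, 319.5, 103.6]
ee_rot: [-3.094, 0.059, 0.228]
ft_force: [-0.3, -1.6, 0.2]
opening: 87.8
finger_force: 0.0
```

```bash
python3 - <<'E'
from h import *
off=20
to(545+off*np.cos(.23),316.5+off*np.sin(.23),40,.23)
E
```

```text
pose [564.3 319.5 103.6] [-3.094  0.059  0.228] f [-0.3 -1.6  0.2] op 87.8 0.0 q6 1.63
turn -0.002 then shift [ 4.3  1.6 63.5] | before turn [ 4.3  1.6 63.5]
up =  [-0.05914161 -0.04805414 -0.99709231]
```

Emit:
apply_moves([
  [[0.0881, 0.0015, 0.0006, 0.022, 0], [0.0881, 0.0015, 0.0005, 0.022, 0], [0.0881, 0.0013, 0.0005, 0.0195, 0], [0.0881, 0, 0, 0, 0], [0.04, 0, 0, 0, 0], [0, 0, 0, 0, 0], [0, 0, 0, 0, 0], [0, 0, 0, 0, 0], [0, 0, 0, 0, 0], [0, 0, 0, 0, 0]],
], squeeze=6)

```text
clock: 5.7
tool_pos: [563.6, 320.9, 38.1]
ee_rot: [-3.094, 0.062, 0.228]
ft_force: [-0.3, -0.2, -0.1]
opening: 30.2
finger_force: 0.0
```

```bash
python3 - <<'E'
from h import *
off=20
to(545+off*np.cos(.23),316.5+off*np.sin(.23),70,.23)
E
```

```text
pose [563.6 320.9  38.1] [-3.094  0.062  0.228] f [-0.3 -0.2 -0.1] op 30.2 0.0 q6 1.63
turn -0.002 then shift [ -1.1  -1.5 -31.9] | before turn [ -1.1  -1.5 -31.9]
up =  [-0.06186995 -0.04789562 -0.99693436]
```

Emit:
apply_moves([
  [[0, 0, 0, 0, 0], [0, 0, 0, 0, 0], [0, 0, 0, 0, 0], [0, 0, 0, 0, 0], [0, 0, 0, 0, 0], [0, -0.0019, -0.0002, -0.003, 0], [0, -0.0019, -0.0002, -0.003, 0], [0, -0.0019, -0.0002, -0.003, 0], [0, -0.0019, -0.0002, -0.003, 0], [0, -0.0019, -0.0002, -0.003, 0]],
], squeeze=6)

```text
clock: 6.95
tool_pos: [555.1, 319.3, 53.9]
ee_rot: [-3.094, 0.062, 0.228]
ft_force: [-0.2, -0.5, -3.4]
opening: 13.6
finger_force: 6.0
```

Emit:
apply_moves([
  [[0, -0.0019, -0.0002, -0.003, 0], [0, -0.0019, -0.0002, -0.003, 0], [0, -0.0019, -0.0002, -0.003, 0], [0, -0.0019, -0.0002, -0.003, 0], [0, -0.0019, -0.0002, -0.003, 0], [0, 0, 0, 0, 0], [0, 0, 0, 0, 0], [0, 0, 0, 0, 0], [0, 0, 0, 0, 0], [0, 0, 0, 0, 0]],
], squeeze=6)

```text
clock: 8.2
tool_pos: [546.9, 317.6, 69.2]
ee_rot: [-3.094, 0.062, 0.228]
ft_force: [-0.3, -0.1, -2.0]
opening: 13.8
finger_force: 6.0
```

```bash
python3 - <<'E'
from h import *
to(545,316.5,70,.23)
save('top','t1.png')
for l in('long_panel_end_a','long_panel_grip'):
  for r in landmark_of('top',l)[:3]: print(l,np.round(r['location'],1),round(r['score'],2),onz('top',r['location'],0).round(1))
im=cv2.imread('pics/t1.png'); im2=cv2.imread('pics/side0.png')
s=save('side','s1.png'); s=cv2.imread('pics/s1.png')
a=cv2.resize(im[180:290,110:220],(500,500),interpolation=cv2.INTER_CUBIC); b=cv2.resize(s[300:420,200:320],None,fx=2.5,fy=500/120)
cv2.imwrite('pics/d.png',np.hstack([a,b]))
E
```

```text
pose [546.9 317.6  69.2] [-3.094  0.062  0.228] f [-0.3 -0.1 -2. ] op 13.8 6.0 q6 1.63
turn -0.002 then shift [-2.1  0.6 -0.7] | before turn [-2.1  0.6 -0.7]
up =  [-0.06190589 -0.04787596 -0.99693307]
long_panel_end_a [149.7 200.2] 0.97 [628.4 348.8   0. ]
long_panel_end_a [168.1 272.4] 0.86 [475.  304.7   0. ]
long_panel_grip [158.  243.1] 0.85 [536.7 327.9   0. ]
```

View pics/d.png

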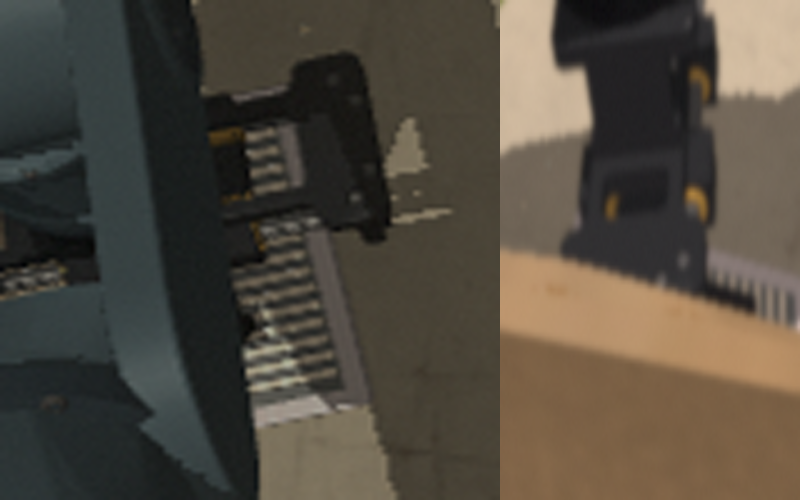

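The panel's near end still rests on the bench and the wrist carries only part of the weight, so it pivoted as intended to about 20° tilt. Now I'll clamp firmly and lift.

Emit:
apply_moves([
  [[0, 0, 0, 0, 0], [0, 0, 0, 0, 0], [0, 0, 0, -0.01, 0], [0, 0, 0, -0.02, 0], [0, 0, 0, -0.02, 0.06], [0, 0, 0, -0.02, 0.06], [0, 0, 0, -0.02, 0.06], [0, 0, 0, 0, 0.06], [0, 0, 0, 0, 0.06], [0, 0, 0, 0, 0.063]],
], squeeze=50)

```text
clock: 9.65
tool_pos: [553.8, 314.8, 161.0]
ee_rot: [-3.118, 0.073, -0.138]
ft_force: [-0.2, -0.1, -3.8]
opening: 10.6
finger_force: 49.9
```

```bash
python3 - <<'E'
from h import *
# grip target with low end at housing x=-35, tilt 20
c,y=np.array([571.1,-28.6]),-.133
g=-35+76
to(*(c+g*np.array([np.cos(y),np.sin(y)])),159,y)
E
```

```text
pose [553.8 314.8 161. ] [-3.118  0.073 -0.138] f [-0.2 -0.1 -3.8] op 10.6 49.9 q6 2.0
turn -0.005 then shift [103.5 337.9 -13.6] | before turn [105.1 337.4 -13.6]
up =  [-0.07294113 -0.02372451 -0.99705403]
```

Emit:
apply_moves([
  [[0, 0.008, 0.025, -0.001, -0.005], [0, 0.013, 0.04, -0.002, 0], [0, 0.014, 0.045, -0.002, 0], [0, 0.014, 0.045, -0.002, 0], [0, 0.014, 0.045, -0.002, 0], [0, 0.014, 0.045, -0.002, 0], [0, 0.012, 0.04, -0.002, 0], [0, 0.008, 0.03, -0.001, 0], [0, 0.006, 0.022, 0, 0], [0, 0, 0, 0, 0]],
])

```text
clock: 10.9
tool_pos: [612.0, -34.6, 158.3]
ee_rot: [-3.119, 0.074, -0.133]
ft_force: [0.3, 0.8, -3.4]
opening: 11.2
finger_force: 49.9
```

```bash
python3 - <<'E'
from h import *
c,y=np.array([571.1,-28.6]),-.133
g=-35+76
to(*(c+g*np.array([np.cos(y),np.sin(y)])),100,y)
s=save('side','s2.png')
for l in('long_panel_end_a','long_panel_grip','lip_edge'):
  for r in landmark_of('side',l)[:3]: print(l,np.round(r['location'],1),round(r['score'],2))
s=cv2.imread('pics/s2.png')
cv2.imwrite('pics/e.png',cv2.resize(s[130:310,200:440],None,fx=3.2,fy=3.2,interpolation=cv2.INTER_CUBIC))
E
```

```text
pose [612.  -34.6 158.3] [-3.119  0.074 -0.133] f [ 0.3  0.8 -3.4] op 11.2 49.9 q6 1.44
turn 0.0 then shift [ 4.   0.8 58.2] | before turn [ 4.   0.8 58.2]
up =  [-0.07356782 -0.0228325  -0.99702881]
long_panel_end_a [320.2 225.4] 0.58
long_panel_end_a [252.6 189.3] 0.57
long_panel_grip [359.8 173.9] 0.74
long_panel_grip [289.5 193.2] 0.69
lip_edge [333.  242.7] 0.78
lip_edge [321.3 225.3] 0.7
```

View pics/e.png

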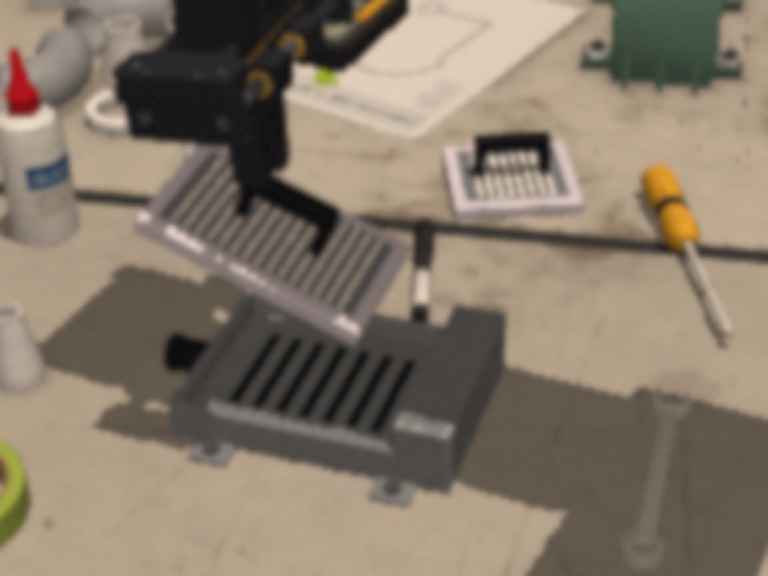

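The panel hangs tilted above the housing, low end toward the lip. Its visible corners in the crop are low/near-bottom (355,342), high/near-bottom (138,225) and low/far-top (405,245). I'll fit tilt and grip offset from them.

```bash
python3 - <<'E'
from h import *
from scipy.optimize import least_squares
U=np.array([[355,342],[138,225],[405,245]])/3.2+[200,130]
s=state();p=s['tool_pos'];y=-.133
def P(v):
    o,t,h,r,dy=v
    M=np.array([[-75-o,48,-h],[75-o,48,-h],[-75-o,-48,-h+12]])
    R=Ro.from_euler('xyz',[r,-t,y]).as_matrix(); return p+(M+[0,dy,0])@R.T
f=least_squares(lambda v:np.r_[(proj('side',P(v))-U).ravel(),(v[0]-20)/4,(v[2]-39)/1.5,(v[3])/.03,v[4]/3],[20,.33,39,0,0])
print(f.x,f.fun.round(1)); L=(P(f.x)[0]-p)
print('low end bottom rel grip, housing frame', Ro.from_euler('z',-y).apply((P(f.x)-p)).round(1))
E
```

```text
[ 1.83948307e+01  3.95556943e-01  3.80019112e+01  1.15864097e-02
 -5.47268324e+00] [-0.1  0.9 -2.   0.2  1.7  0.3 -0.4 -0.7  0.4 -1.8]
low end bottom rel grip, housing frame [[-71.7  43.  -70.6]
 [ 66.7  43.  -12.8]
 [-75.9 -53.2 -60.6]]
```

Emit:
apply_moves([
  [[0, 0.0002, 0, 0.006, 0], [0, 0.0002, 0, 0.01, 0], [0, 0.0003, 0, 0.01, 0], [0, 0.0003, 0, 0.01, 0], [0, 0.0003, 0, 0.01, 0], [0, 0.0003, 0, 0.01, 0], [0, 0.0003, 0, 0.008, 0], [0, 0, 0, 0.006, 0], [0, 0, 0, 0, 0], [0, 0, 0, 0, 0]],
])

```text
clock: 12.35
tool_pos: [608.6, -31.2, 87.9]
ee_rot: [-3.119, 0.074, -0.131]
ft_force: [0.4, -0.1, -3.9]
opening: 11.0
finger_force: 50.0
```

```bash
python3 - <<'E'
from h import *
c,y=np.array([571.1,-28.6]),-.133
g=-5
to(*(c+g*np.array([np.cos(y),np.sin(y)])),86,y)
s=save('side','s3.png')
s=cv2.imread('pics/s3.png')
cv2.imwrite('pics/f.png',cv2.resize(s[150:310,220:400],None,fx=3.7,fy=3.7,interpolation=cv2.INTER_CUBIC))
E
```

```text
pose [608.6 -31.2  87.9] [-3.119  0.074 -0.131] f [ 0.4 -0.1 -3.9] op 11.0 50.0 q6 1.44
turn 0.002 then shift [-42.3   2.5   5. ] | before turn [-42.3   2.4   5. ]
up =  [-0.07418953 -0.02274832 -0.99698467]
```

View pics/f.png

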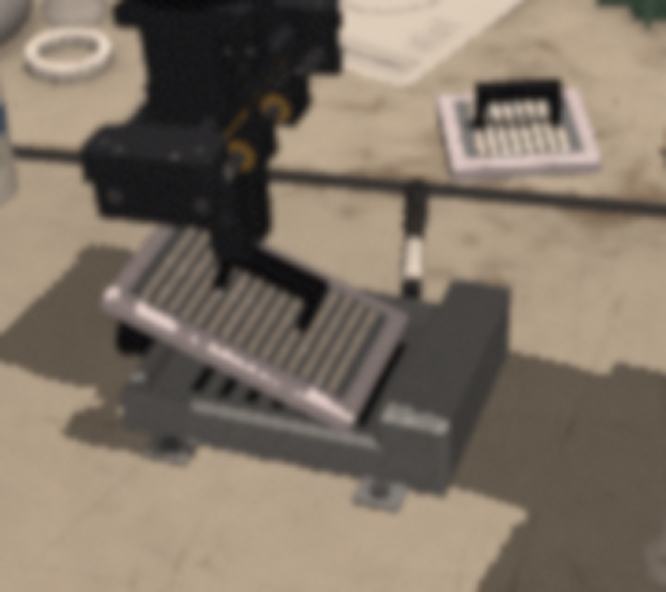

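The low end is inside the cavity just above the floor, with its corner hidden behind the near wall at crop (345,425) and no contact force. Now I'll slide it under the lip.

Emit:
apply_moves([
  [[0, -0.003, 0, 0.0012, 0], [0, -0.005, 0, 0.0008, 0], [0, -0.005, 0, 0.0005, 0], [0, -0.005, 0, 0.0005, 0], [0, -0.005, 0, 0.0005, 0], [0, -0.005, 0, 0.0004, 0], [0, -0.005, 0, 0.0004, 0], [0, -0.005, 0, 0.0004, 0], [0, -0.003, 0, 0.0002, 0], [0, 0, 0, 0, 0]],
])

```text
clock: 13.65
tool_pos: [567.3, -25.6, 85.8]
ee_rot: [-3.119, 0.075, -0.131]
ft_force: [0.3, 1.1, -2.8]
opening: 11.0
finger_force: 50.0
```

```bash
python3 - <<'E'
from h import *
c,y=np.array([571.1,-28.6]),-.133
to(*(c+-5*np.array([np.cos(y),np.sin(y)])),83,y)
s=save('side','s4.png')
s=cv2.imread('pics/s4.png')
cv2.imwrite('pics/g.png',cv2.resize(s[150:310,220:400],None,fx=3.7,fy=3.7,interpolation=cv2.INTER_CUBIC))
E
```

```text
pose [567.3 -25.6  85.8] [-3.119  0.075 -0.131] f [ 0.3  1.1 -2.8] op 11.0 50.0 q6 1.43
turn 0.002 then shift [-0.6  2.5  2.8] | before turn [-0.6  2.5  2.8]
up =  [-0.07487954 -0.02282271 -0.99693138]
```

View pics/g.png

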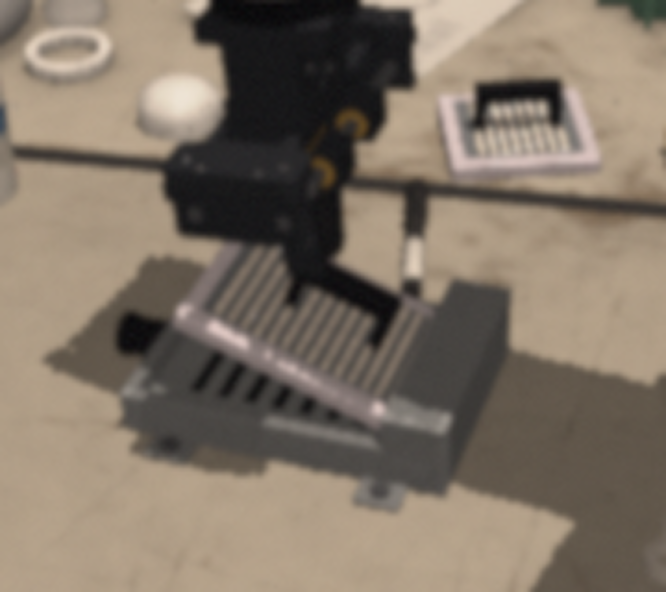

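The low end is under the lip and the panel is still tilted about 20°. I'll loosen the grip so the panel can pivot, and lower the raised end slowly.

Emit:
apply_moves([
  [[0, 0, 0, 0, 0], [0, 0, 0, 0, 0], [0, 0.0013, 0, 0.0013, 0], [0, 0.0013, 0, 0.0013, 0], [0, 0.0013, 0, 0.0013, 0], [0, 0.0013, 0, 0.0013, 0], [0, 0.0013, 0, 0.0013, 0], [0, 0.0012, 0, 0.0014, 0], [0, 0.0012, 0, 0.0014, 0], [0, 0.0012, 0, 0.0014, 0]],
], squeeze=6)

```text
clock: 14.95
tool_pos: [576.9, -26.6, 74.3]
ee_rot: [-3.119, 0.075, -0.131]
ft_force: [0.7, -1.4, -1.8]
opening: 13.8
finger_force: 6.0
```

Emit:
apply_moves([
  [[0, 0.0012, 0, 0.0014, 0], [0, 0.0012, 0, 0.0014, 0], [0, 0.0011, 0, 0.0015, 0], [0, 0.0011, 0, 0.0015, 0], [0, 0.0011, 0, 0.0015, 0], [0, 0.0011, 0, 0.0015, 0], [0, 0.0011, 0, 0.0015, 0], [0, 0.001, 0, 0.0017, 0], [0, 0, 0, 0, 0], [0, 0, 0, 0, 0]],
])

```text
clock: 16.2
tool_pos: [584.5, -27.3, 61.6]
ee_rot: [-3.118, 0.075, -0.131]
ft_force: [0.4, -1.1, -1.7]
opening: 13.7
finger_force: 6.0
```

```bash
python3 - <<'E'
from h import *
c,y=np.array([571.1,-28.6]),-.133
to(*(c+17*np.array([np.cos(y),np.sin(y)])),53,y)
s=save('side','s5.png')
s=cv2.imread('pics/s5.png')
cv2.imwrite('pics/i.png',cv2.resize(s[150:310,220:400],None,fx=3.7,fy=3.7,interpolation=cv2.INTER_CUBIC))
E
```

```text
pose [584.5 -27.3  61.6] [-3.118  0.075 -0.131] f [ 0.4 -1.1 -1.7] op 13.7 6.0 q6 1.44
turn 0.002 then shift [4.6 3.2 8.2] | before turn [4.6 3.3 8.2]
up =  [-0.07524659 -0.02285878 -0.99690292]
```

View pics/i.png

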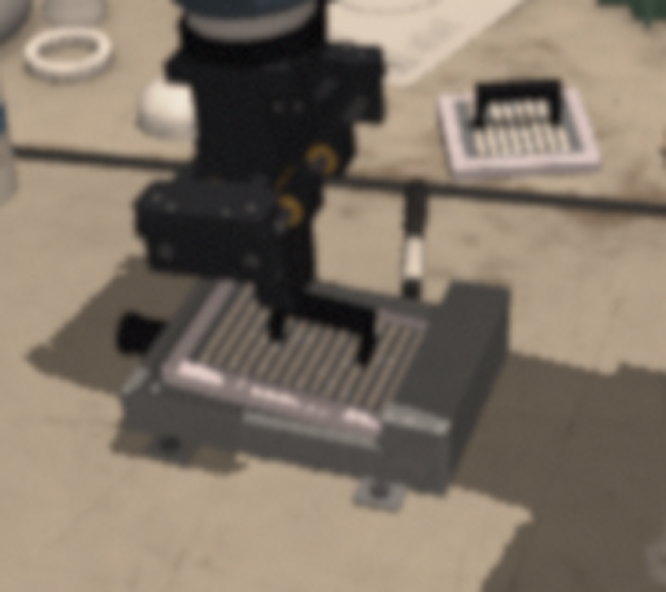

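The far edge is inside the far wall and about 15 mm up. I'll finish the lowering with a slight y centring.

Emit:
apply_moves([
  [[0, 0.0009, 0.0005, 0.0014, 0], [0, 0.0009, 0.0005, 0.0014, 0], [0, 0.0008, 0.0005, 0.0014, 0], [0, 0.0008, 0.0005, 0.0014, 0], [0, 0.0007, 0, 0.0014, 0], [0, 0.0005, 0, 0.0012, 0], [0, 0, 0, 0, 0], [0, 0, 0, 0, 0], [0, 0, 0, 0, 0], [0, 0, 0, 0, 0]],
])

```text
clock: 17.5
tool_pos: [588.4, -29.7, 53.2]
ee_rot: [-3.119, 0.075, -0.131]
ft_force: [0.5, 0.2, 0.2]
opening: 14.0
finger_force: 6.0
```

```bash
python3 - <<'E'
from h import *
c,y=np.array([571.1,-28.6]),-.133
to(*(c+17*np.array([np.cos(y),np.sin(y)])),53,y)
E
```

```text
pose [588.4 -29.7  53.2] [-3.119  0.075 -0.131] f [0.5 0.2 0.2] op 14.0 6.0 q6 1.44
turn 0.002 then shift [-0.3  1.2  0.2] | before turn [-0.3  1.2  0.2]
up =  [-0.07456183 -0.02273745 -0.99695714]
```

The wrist force has dropped to zero, so the panel is resting. I'll press down 1 mm, release and retreat.

Emit:
apply_moves([
  [[0, 0, 0, 0.001, 0], [0.02, 0, 0, 0, 0], [0.035, 0, 0, 0, 0], [0.04, 0, 0, 0, 0], [0.04, 0, 0, 0, 0], [0.04, 0, 0, 0, 0], [0.04, -0.0015, -0.0005, -0.02, 0], [0.04, -0.003, -0.001, -0.04, 0], [0.04, -0.004, -0.001, -0.05, 0], [0.04, -0.004, -0.001, -0.05, 0]],
])

```text
clock: 18.75
tool_pos: [587.8, -29.7, 215.7]
ee_rot: [-3.119, 0.074, -0.131]
ft_force: [0.9, -0.0, -0.3]
opening: 40.1
finger_force: 0.0
```

Emit:
apply_moves([
  [[0.04, 0, 0.06, 0, 0], [0.04, 0, 0.06, 0, 0], [0.04, 0, 0.06, 0, 0], [0.04, 0, 0.06, 0, 0], [0.04, 0, 0.06, 0, 0], [0.04, 0, 0, 0, 0], [0.04, 0, 0, 0, 0], [0.04, 0, 0, 0, 0], [0.04, 0, 0, 0, 0], [0.04, 0, 0, 0, 0]],
])

```text
clock: 20.0
tool_pos: [548.5, -326.1, 205.9]
ee_rot: [-3.119, 0.075, -0.129]
ft_force: [-0.3, -0.0, 0.4]
opening: 39.9
finger_force: 0.0
```

```bash
python3 - <<'E'
from h import *
for n in('top','side'):
  save(n,n+'9.png')
  for l,z in(('long_panel_grip',53),('short_panel_grip',39)):
    for r in landmark_of(n,l)[:3]:
        w=onz(n,r['location'],z)-[571.1,-28.6,0]
        print(n,l,np.round(r['location'],1),round(r['score'],2),'hous frame',Ro.from_euler('z',.133).apply(w).round(1))
t=cv2.imread('pics/top9.png');s=cv2.imread('pics/side9.png')
cv2.imwrite('pics/j.png',np.hstack([cv2.resize(t[170:280,280:375],(380,440),interpolation=cv2.INTER_CUBIC),cv2.resize(s[210:300,235:350],(400,440),interpolation=cv2.INTER_CUBIC)]))
E
```

```text
top long_panel_grip [328.2 224.4] 0.82 hous frame [-0.7  0.7 53. ]
top short_panel_grip [467.7 268.5] 0.68 hous frame [ -49.2 -296.4   39. ]
side long_panel_grip [306.3 231.9] 0.61 hous frame [ -0.3 -13.   53. ]
side short_panel_grip [360.2 172.5] 0.76 hous frame [ -38.6 -306.7   39. ]
```

View pics/j.png

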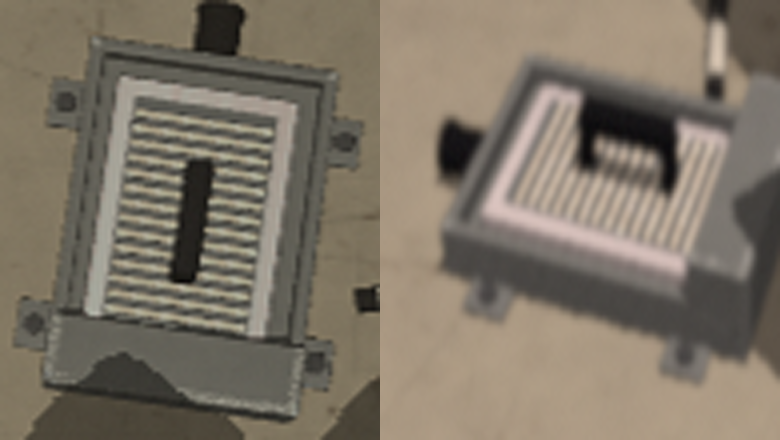

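The panel lies flat inside the walls with one edge under the lip. The top view puts its handle within about 1 mm of the housing centre.

```bash
python3 -c "
from workcell import *
print(hand_in())"
```

```text
the job is handed in; nothing more can be done
None
```

The longer panel now lies flat on the housing floor with one end under the lip, set by tucking it in tilted and lowering it slowly; I never touched the shorter panel, and I handed the job in at about 20 s of the 42 s allowed (no verdict was returned).

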